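Load the battery caddies into the spring magazine

TASK

Load both grey battery caddies into the leaning spring-loaded magazine, panel side outwards, one at a time: push the first one straight in until both spring lips snap back over it and it stays in when let go, then push the second one in on top of it the same way. Leave the dark pad, the marker, the phone and the mug where they are.

Things in the scene. Friction and masses are not known exactly. Their poses are not given: they have to be found in the camera images.
- magazine_well: aluminium well of the magazine, fixed on a stand on the left half of the worktop. Origin: centre of its mouth in the plane of the lips' undersides, about 97 mm above the worktop. z points out of the mouth, leaning 30 degrees from vertical towards the left side of the worktop; x along its long side, rising to the right; y across, about level, away from the robot. Inside 97 (x) by 59 mm (y): a caddy goes in with its long side along x
- well_rim (a point): point on the well's axis level with its rim, 37 mm out (z) from the well's origin. Corner walls 4 mm thick stand to 26 mm out of the origin and flare outwards from there to the rim. Both long sides (y) are open for fingers over |x| < 33 mm, from the rim down to 30 mm below the origin, with free space beside them
- seat (a point): point on the well's axis 18 mm below its origin: where the underside centre of the last loaded caddy rests, its top against the lips' undersides. A caddy set on the lips' slopes has its underside about 16 mm above the well's origin; push it to 22-26 mm below (there is room to 29) and it is past the lips, then springs back to the seat. The caddy before it ends 36 mm below the origin
- follower (a joint): black spring plate inside the well that carries the caddies: travel in m, 0 = top (magazine empty, its face 1.5 mm below the lips), grows to 0.046 as it is pressed in; the spring pushes back with 5 N at 0 and 7.6 N at the bottom
- lip_left (a joint): steel spring lip in the middle of the well's lower, left short end, nose at x = -39 mm in the well's frame: 0 = home, standing 9.5 mm into the well; grows to 0.0115 m as a passing caddy pushes it out. 24 mm wide, flat underside, sloping upper face, 23 mm high, spring 0.5 to 1.9 N. Pushing a caddy in takes about 8 to 15 N in all
- lip_right (a joint): the same kind of lip at the well's higher, right short end, nose at x = +39 mm in the well's frame; 0 = home, grows to 0.0115 m
- caddy_a: battery caddy, a flat plain grey plastic block 90 x 54 x 18 mm (long side along its x, short along its y), black panel and thin brass strip on top, 0.07 to 0.14 kg; origin at the centre of its underside, z up; the same either way round lengthwise; lies flat on the worktop with the panel up
- caddy_b: the other caddy, identical to caddy_a in size, look and axes; origin at the centre of its underside. Caddies and dark pad lie in one row near the front edge; behind the row, from 0.57 m ahead of the robot's axis and from y = 0.15 m to the right, the plotter's shelf hangs over the worktop, underside 390 mm up: keep the wrist in front of it
- dark_pad: bystander: dark blue flat cover 85 x 52 x 7 mm, lying in the same row as the caddies, thinner than they are; origin at the centre of its underside
- marker: bystander: red and white marker pen, 17 x 135 x 16 mm, lying near the front edge; origin at the centre of its underside
- phone: bystander: smartphone 138 x 68 x 8 mm, lying to the left of the magazine; origin at the centre of its underside
- mug: bystander: mug 78 x 112 x 92 mm standing behind the magazine; origin at the centre of its underside

How it is judged:
By the outcome, as a careful person would: the job done as asked, in the order asked, and still so for the second after the job is handed in, with the robot touching nothing.
It also fails if it takes over 72 s, if anything falls off the work surface, if the arm or the gripper's body presses on something with over 40 N, if the wrist force passes 120 N, or if a joint passes its speed limit or range.

ROBOT

A 6-joint arm with a two-finger parallel gripper is mounted at the origin on a cart in front of the work surface, level with it; the furniture and walls round the work are solid. World frame = base frame: x ahead of the robot, y to its left, z up, the work surface at z = 0. Lengths are in mm, angles in rad, forces in N, time in s.
With the tool pointing down it reaches from about 350 to 975 mm from the base axis. Payload 7.1 kg.
Tool frame: the origin (TCP) lies on the front face of the gripper's body, between the roots of the fingers; the fingertips stand 80 mm ahead of it and the grasp point (between the pads) lies 61 mm ahead of it; z points along the fingers, y is the line along which they close (so a half turn about z gives the same grasp; the last joint's range is limited). The gripper opens to 88 mm and grips with 3 to 60 N. Pads are 20 mm wide; open, the fingers measure 115 mm over their backs; the gripper's body (75 mm by 178 mm) begins 61 mm behind the grasp point.
Start: joints at [-1.351, 0.423, 1.63, -0, 1.089, -0.019], TCP at [147.855, -607.243, 302.675] pointing down, gripper open.
Joint ranges: [-3, 3], [-0.9, 2.11], [0.09, 2.58], [-1.31, 4.45], [0.11, 2.69], [-2.54, 2.54]. Speed limits (rad/s): [2.39, 2.39, 3.01, 3.14, 3.14, 3.14].

INTERFACE

Orientations are given as a rotation vector (axis times angle).
In Python, from workcell import readout, vision, close_job gives the robot as it stands.
- The arm moves only by the tool servo_tool, never from a script. Its argument "plan" is a list that holds one entry, the list of rows, each a list of 7 numbers: the gripper command: -1 is fully open, 1 is shut, values between are in proportion, then the shift along the world's x, y, z in units of 40 mm (1.0 is 40 mm), then the turn, a rotation vector about the world's x, y, z in units of 5 degrees (1.0 is 5 degrees). A call has 1 to 5 rows; each row shifts and turns the commanded pose from where the row before left it; what a row does not reach is not made up. A row lasts 1/12 s, in which the tool goes at most 41.7 mm and 7.16 degrees, less where a joint would pass 70% of its speed; a pose out of reach is approached as far as the arm can. A call is refused whole if a number of a shift passes 1 or a number of a turn 1, either way. A call with a gripper value outside its range is refused whole. The fingers move at their own pace and stop on an object; the grip force is fixed at half the most. Time passes only in rows, so rows that do not move let the fingers close. It gives the time, the measured TCP pose, the force, the opening and the grip force at its end, in the units of the state.
- readout.get_obs(): the state, without advancing time (a new reading comes with each control period).
- vision.get_image(name): name is "scene" or "side" or "wrist"; returns the picture (420x560x3 uint8, red, green, blue); there is no depth.
- vision.camera_params(name): a dict with "fx", "fy", "cx", "cy" (pixels), "D" ([k1, k2, p1, p2, k3] as OpenCV has them; the pictures are not rectified), "rvec" (rotation vector, rad) and "tvec" (3), from world to camera coordinates, as OpenCV has them; the wrist camera has in their place "hand_eye" (4x4, takes a point from camera to tool coordinates, whose origin is the TCP and whose axes are the flange's). Camera axes: x right, y down, z forward; pixel columns grow to the right and rows downward; lengths in mm; the calibration is good to about 2 mm. A picture is of the moment at which its call begins: read the wrist's pose just before it. camera_params takes no time and is no camera call.
- close_job(): hands the job in; it is judged then, once.
The state is a dict: "t": time; "qpos": joint angles; "qvel": joint speeds; "joint_torque": joint torques, N m; "ee_pos": TCP position; "orientation": TCP orientation; "ft_force": force on the tool from outside, world axes, zero at the start; "moment": the same for the moment, N m; "width": finger opening in mm; "grasp_force": force on a finger pad.
Only numpy, scipy, OpenCV 4.12 (cv2) and the standard library are available. Lean on these libraries where they do the work, as an engineer would, in place of code of your own. Each camera call takes 0.05 s, during which the arm holds its last target. There are 200 camera calls.

## Working session

There is one attempt and no reset: what is moved stays moved. The work goes in short steps, Python scripts to look and compute and a tool call to move; the robot and the scene stay as the last step left them, time stands still between calls to the robot, and variables do not carry over. Pictures are saved under pics/ and viewed, at most 10 in all, crops included, and the job is handed in when it is done.

Besides the shell and the picture viewer there is one more tool, called after "Request:" as name([rows], argument=value, ...), one row to a line, values as JSON. servo_tool: Moves the arm, as the interface text tells. Its arguments: {"type":"object","properties":{"plan":{"type":"array"}},"required":["plan"]}

```bash
mkdir -p pics; ls; python3 - <<'E'
from workcell import readout, vision
import cv2
o=readout.get_obs();print(o)
for n in ["scene","side","wrist"]:
    im=vision.get_image(n);cv2.imwrite(f"pics/{n}0.png",im[:,:,::-1]);print(n,vision.camera_params(n))
E
```

```text
pics
{'t': 0.0, 'qpos': array([-1.35097153e+00,  4.23834768e-01,  1.63067778e+00,  1.60469659e-05,
        1.08859081e+00, -1.90146346e-02]), 'qvel': array([ 0.00071585,  0.00210917, -0.00044797, -0.00014819,  0.00019476,
        0.00216611]), 'joint_torque': array([-5.84689697e-04, -5.44613421e+01, -2.73667270e+01,  6.45338511e-02,
        2.29250657e-02, -1.34629026e-04]), 'ee_pos': array([ 147.78541682, -606.83583477,  301.91019351]), 'orientation': array([-3.11772560e+00, -3.74086155e-01,  2.15549035e-04]), 'ft_force': array([-0.26718203,  0.16257498,  0.72414865]), 'moment': array([-0.02556297, -0.00152245,  0.0199456 ]), 'grasp_force': 0.0, 'width': 88.189307700191}
scene {'fx': 531.761283995443, 'fy': 531.761283995443, 'cx': 275.6318132315105, 'cy': 210.88755809350212, 'D': array([-0.21222228,  0.        ,  0.        ,  0.        ,  0.        ]), 'rvec': array([ 1.79274985, -1.11592253,  0.68090134]), 'tvec': array([-137.48094968,  330.81880887, 1173.2866232 ])}
side {'fx': 504.5859276137522, 'fy': 504.5859276137522, 'cx': 274.5579116520866, 'cy': 207.25345352469245, 'D': array([-0.13142896,  0.        ,  0.        ,  0.        ,  0.        ]), 'rvec': array([ 0.23948678, -2.64603308,  1.48543997]), 'tvec': array([ 575.49023655,   82.72099248, 1413.43393854])}
wrist {'fx': 356.99062360842925, 'fy': 356.99062360842925, 'cx': 279.0405016956999, 'cy': 208.29197184670883, 'D': array([-0.01413885,  0.        ,  0.        ,  0.        ,  0.        ]), 'hand_eye': array([[-4.74279084e-04, -9.63616756e-01, -2.67287341e-01,
         7.38269085e+01],
       [ 9.99999633e-01, -6.47664022e-04,  5.60524089e-04,
        -1.73243841e+00],
       [-7.13242798e-04, -2.67286977e-01,  9.63616710e-01,
        -8.23172118e+01],
       [ 0.00000000e+00,  0.00000000e+00,  0.00000000e+00,
         1.00000000e+00]])}
```

View pics/scene0.png

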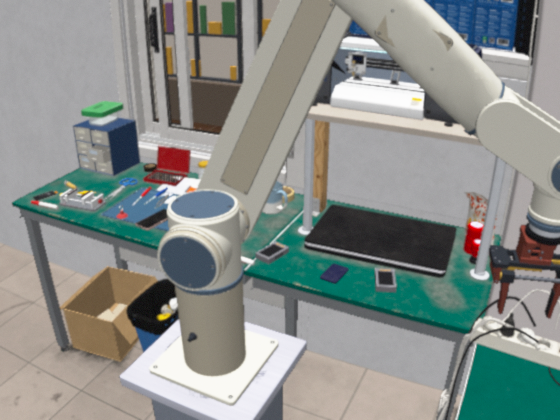

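View pics/side0.png

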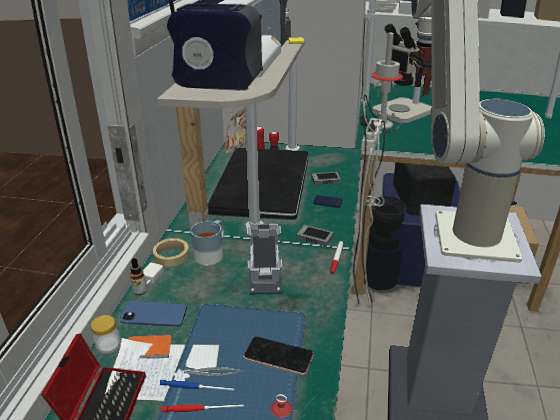

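Both views show the caddies at scene (272,250) and (385,279), with the pad between them. In the side view the caddies are at (326,178) and (315,234), the magazine at (265,258) and the marker at (337,257). Next I'll enlarge these.

```bash
cat > h.py <<'E'
import numpy as np, cv2
from scipy.spatial.transform import Rotation as R
from workcell import readout, vision
def cam(n,obs=None):
    p=vision.camera_params(n);K=np.array([[p['fx'],0,p['cx']],[0,p['fy'],p['cy']],[0,0,1]])
    if 'rvec' in p: return K,p['D'],np.array(p['rvec']),np.array(p['tvec'])
    T=np.eye(4);T[:3,:3]=R.from_rotvec(obs['orientation']).as_matrix();T[:3,3]=obs['ee_pos']
    W=np.linalg.inv(T@p['hand_eye']);return K,p['D'],R.from_matrix(W[:3,:3]).as_rotvec(),W[:3,3]
def proj(c,P): return cv2.projectPoints(np.array(P,float).reshape(-1,1,3),c[2],c[3],c[0],c[1])[0][:,0]
def onplane(c,uv,z):
    n=cv2.undistortPoints(np.array(uv,float).reshape(-1,1,2),c[0],c[1])[:,0]
    M=R.from_rotvec(c[2]).as_matrix();o=-M.T@c[3];d=np.c_[n,np.ones(len(n))]@M
    return o+d*((z-o[2])/d[:,2])[:,None]
def crop(im,x0,y0,w,h,s):
    c=cv2.resize(im[y0:y0+h,x0:x0+w],None,fx=s,fy=s,interpolation=cv2.INTER_CUBIC)
    for k in range(0,w,10): cv2.putText(c,str(x0+k),(k*s,8),0,.3,(0,255,255),1);cv2.line(c,(k*s,10),(k*s,15),(0,255,255),1)
    for k in range(0,h,10): cv2.putText(c,str(y0+k),(0,k*s+4),0,.3,(0,255,255),1);cv2.line(c,(20,k*s),(25,k*s),(0,255,255),1)
    return c
E
python3 - <<'E'
from h import *
s=cv2.imread('pics/side0.png')
cv2.imwrite('pics/c1.png',np.hstack([crop(s,235,215,66,85,6),crop(s,290,165,64,85,6)]))
c=cam('side');print(onplane(c,[(326,178),(315,234),(327,201),(337,257)],18),onplane(c,[(265,250)],97))
c=cam('scene');print(onplane(c,[(385,279),(272,250),(334,272)],18))
E
```

```text
[[ 456.12514987 -242.87318841   18.        ]
 [ 453.79212043   92.24781212   18.        ]
 [ 438.34543572  -93.00871551   18.        ]
 [ 384.87278297  187.89815404   18.        ]] [[552.6308157 295.3666167  97.       ]]
[[ 448.19707567 -261.64347122   18.        ]
 [ 451.66728782   81.84112677   18.        ]
 [ 421.29976913 -123.89886488   18.        ]]
```

View pics/c1.png

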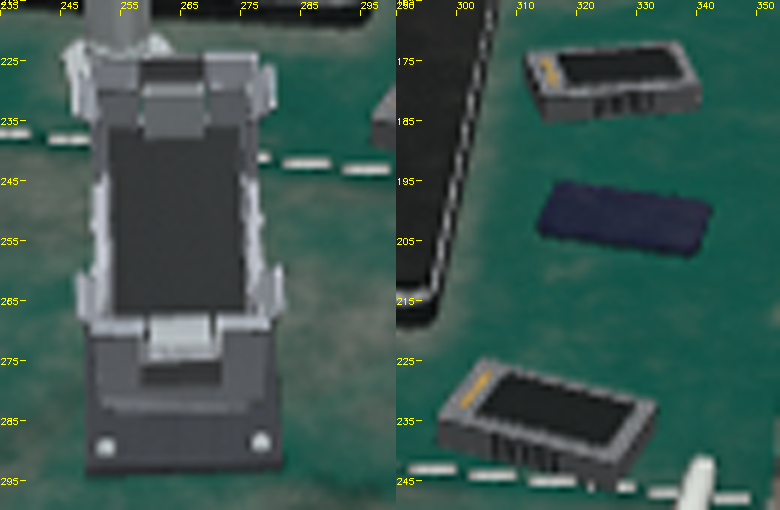

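Side crop: caddy 1 has its top corners near (312,174), (338,172), (340,180) and (315,182). Caddy 2's are near (305,225), (333,232), (326,241) and (298,233). The empty well has its lips at about (263,237) and (265,270).

```bash
python3 - <<'E'
from h import *
c=cam('side')
for q in ([(312.3,173.7),(337.8,172),(340.3,180.3),(315.3,181.7)],[(305.2,225),(333.2,232),(326,240.8),(297.7,233.3)]):
    P=onplane(c,q,18)[:,:2];print(P.round(0).tolist(),P.mean(0),np.linalg.norm(np.diff(P,axis=0),axis=1),np.degrees(np.arctan2(*(P[0]-P[1])[::-1])))
E
```

```text
[[505.0, -266.0], [421.0, -293.0], [408.0, -235.0], [488.0, -211.0]] [ 455.43231035 -251.25010652] [88.69678368 59.8137275  84.02628557] 18.054091610189925
[[487.0, 52.0], [405.0, 74.0], [420.0, 120.0], [502.0, 97.0]] [453.37836553  85.58931732] [84.80311466 48.580614   84.36309672] -14.998256679108891
```

Request:
servo_tool([
  [[-1, 0.6, 0.8, 0, 0, 0, 0], [-1, 0.6, 0.8, 0, 0, 0, 0], [-1, 0.6, 0.8, 0, 0, 0, 0], [-1, 0.6, 0.8, 0, 0, 0, 0], [-1, 0.6, 0.8, 0, 0, 0, 0]],
])

```text
t: 0.57
ee_pos: [268.4, -445.6, 302.5]
orientation: [-3.119, -0.373, 0.0]
ft_force: [-0.3, 0.7, 0.3]
width: 87.8
grasp_force: 0.0
```

Request:
servo_tool([
  [[-1, 0.6, 0.8, 0, 0, 0, 0], [-1, 0.6, 0.8, 0, 0, 0, 0], [-1, 0.6, 0.8, 0, 0, 0, 0], [-1, 0.6, 0.8, 0, 0, 0, 0], [-1, 0.6, 0.8, 0, 0, 0, 0]],
])

```text
t: 0.98
ee_pos: [388.5, -285.5, 302.7]
orientation: [3.119, 0.374, 0.0]
ft_force: [0.8, -0.8, -0.2]
width: 87.9
grasp_force: 0.0
```

```bash
cat > snap.py <<'E'
import sys,pickle
from h import *
n=sys.argv[1];o=readout.get_obs();im=vision.get_image('wrist');cv2.imwrite(f'pics/w{n}.png',im[:,:,::-1]);pickle.dump(o,open(f'w{n}.pkl','wb'))
print(o['ee_pos'],o['orientation'],abs(o['qvel']).max())
E
python3 snap.py A
```

```text
[ 388.53523466 -285.46530342  302.71592057] [3.11919539e+00 3.73852065e-01 6.30293232e-05] 0.9950746263908601
```

Request:
servo_tool([
  [[-1, 0, 1, 0, 0, 0, 0], [-1, 0, 1, 0, 0, 0, 0], [-1, 0, 1, 0, 0, 0, 0], [-1, 0, 1, 0, 0, 0, 0], [-1, 0, 1, 0, 0, 0, 0]],
])

```text
t: 1.45
ee_pos: [387.3, -85.6, 302.6]
orientation: [-3.119, -0.373, -0.0]
ft_force: [0.3, -0.4, -0.1]
width: 87.5
grasp_force: 0.0
```

Request:
servo_tool([
  [[-1, 0.2, 1, 0, 0, 0, -1], [-1, 0.2, 1, 0, 0, 0, -1], [-1, 0.2, 1, 0, 0, 0, -1], [-1, 0.2, 1, 0, 0, 0, -1], [-1, 0, 0, 0, 0, 0, 0]],
])

```text
t: 1.87
ee_pos: [420.5, 75.2, 303.1]
orientation: [-3.135, 0.164, -0.003]
ft_force: [-0.9, 0.4, -0.6]
width: 88.0
grasp_force: 0.0
```

```bash
python3 snap.py B
```

```text
[420.47773744  75.18769992 303.06302783] [-3.13537472e+00  1.64375798e-01 -2.82759489e-03] 0.31768837458184657
```

Request:
servo_tool([
  [[-1, 0.3, 0.9, 0, 0, 0, 0], [-1, 0.3, 0.9, 0, 0, 0, 0], [-1, 0.3, 0.9, 0, 0, 0, 0], [-1, 0.3, 0.9, 0, 0, 0, 0], [-1, 0, 0, 0, 0, 0, 0]],
])

```text
t: 2.33
ee_pos: [469.8, 217.2, 302.9]
orientation: [-3.135, 0.158, -0.004]
ft_force: [-0.3, -0.2, 0.8]
width: 87.6
grasp_force: 0.0
```

```bash
python3 snap.py M; python3 - <<'E'
from h import *
import pickle
for n,P in (('A',[455,-251,18]),('B',[453,86,18]),('M',[552,295,97])):
    print(n,proj(cam('wrist',pickle.load(open(f'w{n}.pkl','rb'))),P))
E
```

```text
[469.75852083 217.15129143 302.93659987] [-3.13549663  0.15788173 -0.00370424] 0.08527090819799747
A [[262.77028764 109.98648101]]
B [[267.41785436 152.44167579]]
M [[172.00255644 109.20244707]]
```

```bash
python3 - <<'E'
from h import *
L=lambda n:cv2.imread(f'pics/w{n}.png')
cv2.imwrite('pics/c2.png',np.hstack([crop(L('M'),110,40,120,150,4),np.vstack([crop(L('A'),210,60,106,100,3),crop(L('B'),215,100,106,100,3)])]))
E
```

```text
(no output)
```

View pics/c2.png

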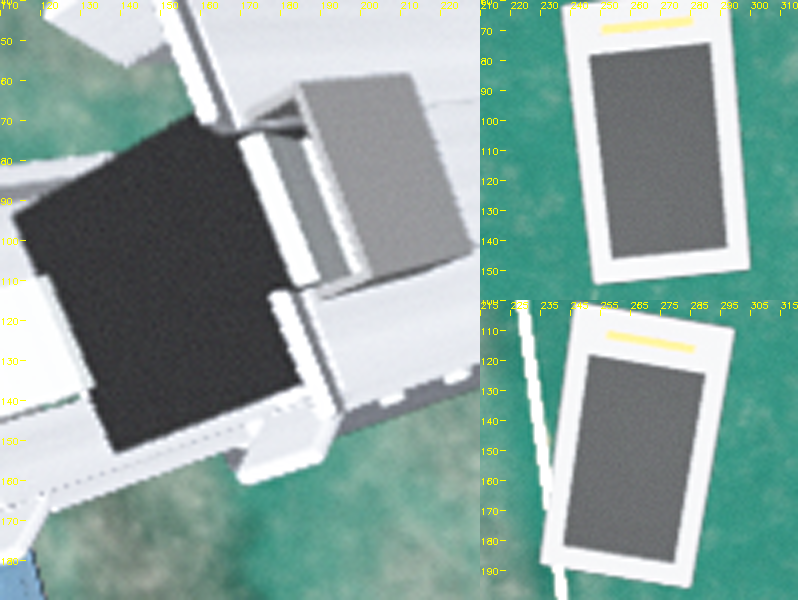

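The crop shows the black follower, with the left lip's nose edge from about (120,109) to (133,137) and the right lip's from about (170,75) to (184,112). Caddy B's top corners are (246,101), (300,109), (285,196) and (235,188).

```bash
cat > cad.py <<'E'
from h import *
import pickle
def cad(n,P):
    im=cv2.imread(f'pics/w{n}.png');c=cam('wrist',pickle.load(open(f'w{n}.pkl','rb')));u,v=proj(c,P)[0].astype(int)
    hsv=cv2.cvtColor(im,cv2.COLOR_BGR2HSV);m=(hsv[:,:,1]<60).astype(np.uint8)
    m=cv2.morphologyEx(m,cv2.MORPH_OPEN,np.ones((9,9),np.uint8))
    l=cv2.connectedComponents(m)[1];m=(l==l[v,u]).astype(np.uint8)
    ct=max(cv2.findContours(m,cv2.RETR_EXTERNAL,cv2.CHAIN_APPROX_NONE)[0],key=cv2.contourArea)[:,0].astype(float)
    W=onplane(c,ct,18)[:,:2].astype(np.float32);r=cv2.minAreaRect(W);print(n,r)
E
python3 - <<'E'
from cad import *
cad('A',[455,-251,18]);cad('B',[453,86,18])
c=cam('wrist',pickle.load(open('wB.pkl','rb')))
P=onplane(c,[(246,101),(300,109.3),(285.3,196),(235.3,187.7)],18);print(P.round(0)[:,:2].tolist(),P.mean(0))
c=cam('wrist',pickle.load(open('wM.pkl','rb')))
l=onplane(c,[(120,108.8),(133.2,137.5)],77.5);r=onplane(c,[(170.3,74.7),(184.5,111.4)],116.5)
print(l,r,(l.mean(0)+r.mean(0))/2,r.mean(0)-l.mean(0))
E
```

```text
A ((459.6235656738281, -256.344970703125), (89.83988952636719, 54.40060043334961), 19.060287475585938)
B ((456.282470703125, 88.25607299804688), (57.01579666137695, 90.48869323730469), 74.62665557861328)
[[505.0, 101.0], [492.0, 49.0], [405.0, 72.0], [420.0, 124.0]] [455.7064186   86.61446103  18.        ]
[[557.47568203 343.90590475  77.5       ]
 [533.12009976 337.75067954  77.5       ]] [[574.8752731  286.35973212 116.5       ]
 [548.89598539 280.54376474 116.5       ]] [553.59176007 312.14002029  97.        ] [ 16.58773836 -57.37654372  39.        ]
```

Request:
servo_tool([
  [[-1, 0.2, 0.9, 0, -0.97, -0.24, 0], [-1, 0.2, 0.9, 0, -0.97, -0.24, 0], [-1, 0.2, 0.9, 0, -0.97, -0.24, 0], [-1, 0.3, 0.8, 0, -0.97, -0.24, 0], [-1, 0.3, 0.8, 0, -0.97, -0.24, 0]],
])

```text
t: 2.8
ee_pos: [519.8, 382.6, 305.1]
orientation: [2.714, -0.129, 0.165]
ft_force: [0.7, 0.2, 0.3]
width: 88.0
grasp_force: 0.0
```

Request:
servo_tool([
  [[-1, 0.3, 0.8, 0, -0.97, -0.24, 0], [-1, 0, 0, 0, 0, 0, 0], [-1, 0, 0, 0, 0, 0, 0]],
])

```text
t: 3.05
ee_pos: [540.3, 411.4, 308.0]
orientation: [2.638, -0.102, 0.174]
ft_force: [0.0, 0.1, -0.2]
width: 88.1
grasp_force: 0.0
```

```bash
python3 snap.py N; python3 - <<'E'
from h import *
import pickle
o=pickle.load(open('wN.pkl','rb'));print(o['qpos'],proj(cam('wrist',o),[[553,312,97],[455,87,18]]))
im=cv2.imread('pics/wN.png')
cv2.imwrite('pics/c3.png',crop(im,200,120,160,150,4))
E
```

```text
[540.34879437 411.37481314 307.99829485] [ 2.63784089 -0.10180933  0.17438032] 0.07018618831493022
[ 0.77424755  0.60729474  1.3792213  -0.43232639  1.45644472  2.53842712] [[266.02499178 207.31150856]
 [388.7260152  242.82559166]]
```

View pics/c3.png

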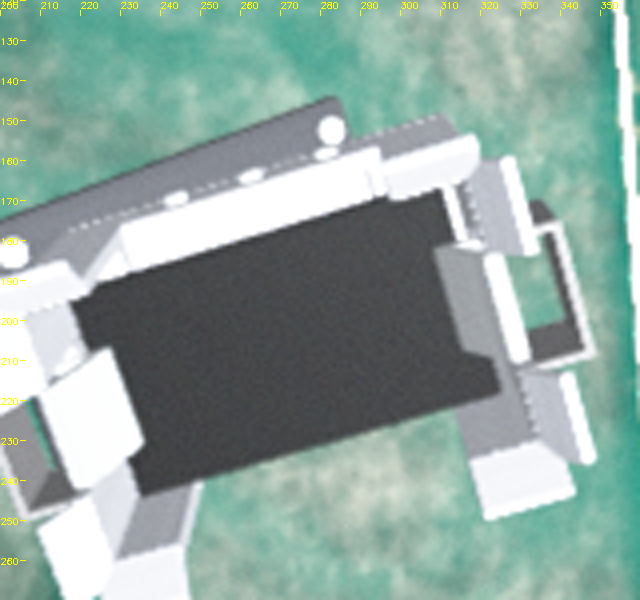

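The axial crop shows the left lip's nose edge from (227.5,206.8) to (235.8,230.3) and the right lip's from (308.8,182) to (315.8,207.5).

```bash
cat > well.py <<'E'
from h import *
def frame(a,t=30):
    a=np.radians(a);t=np.radians(t)
    y=np.array([np.cos(a),np.sin(a),0]);h=np.array([np.sin(a),-np.cos(a),0])
    z=-np.sin(t)*h+[0,0,np.cos(t)];x=np.cos(t)*h+[0,0,np.sin(t)]
    return np.c_[x,y,z]
E
python3 - <<'E'
from well import *
import pickle
from scipy.optimize import least_squares
cN=cam('wrist',pickle.load(open('wN.pkl','rb')));cM=cam('wrist',pickle.load(open('wM.pkl','rb')))
L=[[-39,12,0],[-39,-12,0],[39,12,0],[39,-12,0]]
uN=np.array([(227.5,206.8),(235.8,230.3),(308.8,182),(315.8,207.5)])
uM=np.array([(120,108.8),(133.2,137.5)])
for useM in (0,1):
    def f(p):
        F=frame(p[3]);W=lambda Q:np.array(Q)@F.T+p[:3]
        r=(proj(cN,W(L))-uN).ravel()
        if useM: r=np.r_[r,(proj(cM,W(L[:2]))-uM).ravel()]
        return np.r_[r,(p[2]-97)*1.0]
    s=least_squares(f,[553,312,97,14]);print(s.x.round(1),s.fun.round(1))
p=s.x;F=frame(p[3])
im=cv2.imread('pics/wN.png')
for Q,c in (([[x,y,0] for x in(-48.5,48.5) for y in(-29.5,29.5)],(0,0,255)),(L,(0,255,0)),([[x,y,26] for x in(-48.5,48.5) for y in(-29.5,29.5)],(255,0,255)),([[x,y,-1.5] for x in(-48.5,48.5) for y in(-29.5,29.5)],(0,128,255))):
    for q in proj(cN,np.array(Q)@F.T+p[:3]): cv2.circle(im,tuple((q*8).round().astype(int)),6,c,1,cv2.LINE_AA,3)
cv2.imwrite('pics/c4.png',crop(im,200,120,160,150,5)[:600])
E
```

```text
[552.5 306.4  97.1  12.6] [ 0.  -0.1  0.1 -0.1 -0.1  0.6 -0.1 -0.5  0.1]
[552.7 307.1  98.   12.6] [-0.4 -0.1 -0.2 -0.1 -0.3  0.5 -0.2 -0.5  1.1  0.5 -0.2 -0.5  1. ]
```

View pics/c4.png

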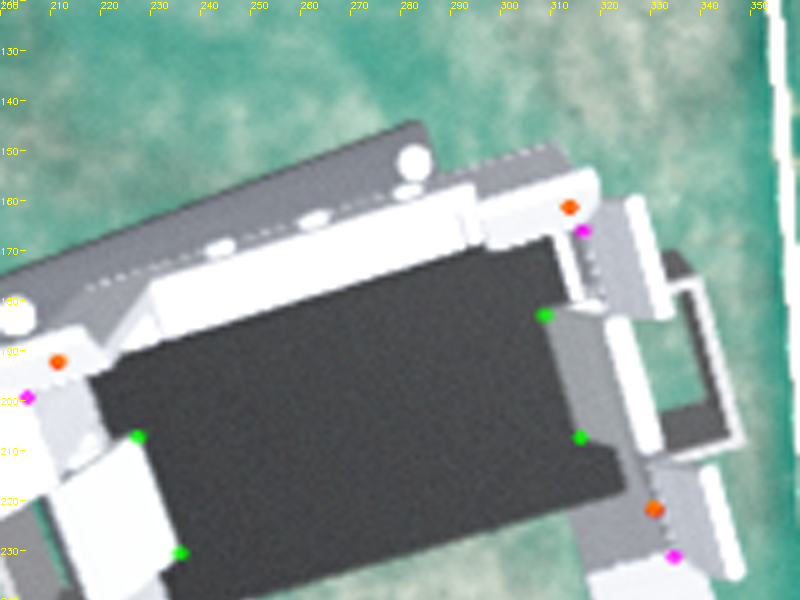

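The overlay puts the lip noses and wall bends where the fit predicts, so the well is at about (552.6, 306.8, 97.3) with yaw 12.6°. Next is caddy B.

```bash
cat > go.py <<'E'
import sys
from well import *
WO=np.array([552.6,306.8,97.3]);F=frame(12.6)
def down(yaw):
    a=np.radians(yaw);x=np.array([np.cos(a),np.sin(a),0]);z=np.array([0,0,-1.]);return np.c_[x,np.cross(z,x),z]
WR=np.c_[-F[:,0],F[:,1],-F[:,2]]
def well(h,x=0,y=0): return WO+F@[x,y,h],WR   # TCP at height h over origin along well axis
def plan(P,M):
    o=readout.get_obs();d=np.array(P)-o['ee_pos'];C=R.from_rotvec(o['orientation']).as_matrix()
    w=np.degrees(R.from_matrix(M@C.T).as_rotvec());n=int(np.ceil(max(np.linalg.norm(d)/41,np.linalg.norm(w)/5,1e-3)))
    print('d mm',d.round(1),'w deg',w.round(1),'n',n,'row',(d/40/n).round(3),(w/5/n).round(3),'q',o['qpos'].round(2),'t',o['t'],'F',o['ft_force'].round(1),'wd',o['width'])
    print('well frame TCP',(F.T@(o['ee_pos']-WO)).round(1))
E
python3 -c "
from go import *
plan([456,87.5,180],down(-15))"
```

```text
d mm [ -83.9 -322.6 -128.6] w deg [ 29.2   3.6 -10.3] n 9 row [-0.233 -0.896 -0.357] [ 0.649  0.08  -0.228] q [ 0.77  0.6   1.38 -0.43  1.46  2.54] t 3.1 F [-0.5 -0.2  0.2] wd 87.64070695318543
well frame TCP [ 15.9  10.1 234.8]
```

Request:
servo_tool([
  [[-1, -0.2, -0.9, 0, 0.65, 0.08, 0], [-1, -0.25, -0.95, 0, 0.65, 0.08, 0], [-1, -0.25, -0.95, 0, 0.65, 0.08, 0], [-1, -0.25, -0.95, 0, 0.65, 0.08, -0.2], [-1, -0.25, -0.9, -0.3, 0.65, 0.08, -0.3]],
])

```text
t: 3.52
ee_pos: [490.4, 222.1, 300.3]
orientation: [2.923, -0.193, 0.119]
ft_force: [1.6, -0.1, 0.2]
width: 88.0
grasp_force: 0.0
```

Request:
servo_tool([
  [[-1, -0.25, -0.9, -0.4, 0.65, 0.08, -0.4], [-1, -0.25, -0.9, -0.4, 0.65, 0.08, -0.4], [-1, -0.2, -0.8, -0.6, 0.65, 0.08, -0.4], [-1, -0.2, -0.8, -0.6, 0.65, 0.08, -0.4], [-1, 0, 0, -0.9, 0, 0, 0]],
])

```text
t: 3.93
ee_pos: [453.2, 83.0, 183.8]
orientation: [-3.103, 0.441, -0.036]
ft_force: [0.6, 0.1, 0.3]
width: 87.5
grasp_force: 0.0
```

```bash
python3 -c "
from go import *
plan([456,87.5,84],down(-15))"
```

```text
d mm [  2.8   4.5 -99.8] w deg [-0.3  1.4  1.2] n 3 row [ 0.023  0.038 -0.831] [-0.017  0.091  0.078] q [0.15 0.37 2.08 0.   0.67 2.01] t 3.9333 F [0.6 0.1 0.3] wd 87.54076175515355
well frame TCP [ 213.6 -145.8  -23.5]
```

Request:
servo_tool([
  [[-1, 0.04, 0.06, -0.8, -0.02, 0.1, 0.1], [-1, 0.03, 0.05, -0.8, -0.02, 0.1, 0.1], [-1, 0, 0, -0.6, 0, 0.1, 0.1], [-1, 0, 0, -0.2, 0, 0, 0], [-1, 0, 0, 0, 0, 0, 0]],
])

```text
t: 4.35
ee_pos: [456.4, 92.7, 85.4]
orientation: [3.115, -0.388, -0.013]
ft_force: [0.2, 0.3, 0.0]
width: 87.9
grasp_force: 0.0
```

```bash
python3 -c "
from go import *
plan([456,87.5,84],down(-15))"
```

```text
d mm [-0.4 -5.2 -1.4] w deg [ 0.1 -0.5 -0.8] n 1 row [-0.01  -0.129 -0.034] [ 0.019 -0.101 -0.16 ] q [ 0.17  0.59  2.07 -0.    0.49  1.99] t 4.35 F [0.2 0.3 0. ] wd 87.90756683989551
well frame TCP [ 156.8 -140.6 -104.3]
```

Small correction, then grip.

Request:
servo_tool([
  [[-1, 0, -0.13, -0.03, 0, -0.1, -0.16], [-1, 0, 0, 0, 0, 0, 0], [1, 0, 0, 0, 0, 0, 0], [1, 0, 0, 0, 0, 0, 0], [1, 0, 0, 0, 0, 0, 0]],
])

```text
t: 4.77
ee_pos: [458.9, 89.3, 85.8]
orientation: [3.115, -0.406, 0.008]
ft_force: [-0.5, 0.9, 0.2]
width: 71.1
grasp_force: 0.0
```

Request:
servo_tool([
  [[1, 0, 0, 0, 0, 0, 0], [1, 0, 0, 0, 0, 0, 0], [1, 0, 0, 0, 0, 0, 0], [1, 0, 0, 0, 0, 0, 0], [1, 0, 0, 0, 0, 0, 0]],
])

```text
t: 5.18
ee_pos: [458.4, 89.1, 85.0]
orientation: [3.114, -0.406, 0.005]
ft_force: [-0.6, -2.0, 5.6]
width: 53.6
grasp_force: 30.0
```

```bash
python3 -c "
from go import *
plan([456,87.5,84],down(-15))
P,M=well(150);plan(P,M)"
```

```text
d mm [-2.4 -1.6 -1. ] w deg [ 0.1  0.2 -0.2] n 1 row [-0.061 -0.041 -0.025] [ 0.015  0.035 -0.03 ] q [ 0.17  0.59  2.08 -0.    0.47  2.  ] t 5.1833 F [-0.6 -2.   5.6] wd 53.635075252701824
well frame TCP [ 160.  -139.4 -106.6]
d mm [ 77.8 290.8 142.2] w deg [-25.   26.  114.3] n 24 row [0.081 0.303 0.148] [-0.208  0.217  0.952] q [ 0.17  0.59  2.08 -0.    0.47  2.  ] t 5.1833 F [-0.6 -2.   5.6] wd 53.635075252701824
well frame TCP [ 160.  -139.4 -106.6]
```

Request:
servo_tool([
  [[1, 0, 0, 1, 0, 0, 0], [1, 0, 0, 1, -0.2, 0.22, 0.95], [1, 0, 0, 1, -0.2, 0.22, 0.95], [1, 0, 0, 1, -0.2, 0.22, 0.95], [1, 0, 0, 1, -0.2, 0.22, 0.95]],
])

```text
t: 5.6
ee_pos: [457.9, 89.1, 286.5]
orientation: [3.058, 0.117, -0.1]
ft_force: [1.2, -0.1, -1.7]
width: 54.0
grasp_force: 30.0
```

Request:
servo_tool([
  [[1, 0.1, 0.4, 0, -0.2, 0.22, 0.95], [1, 0.1, 0.4, 0, -0.2, 0.22, 0.95], [1, 0.1, 0.4, 0, -0.2, 0.22, 0.95], [1, 0.1, 0.4, 0, -0.2, 0.22, 0.95], [1, 0.1, 0.4, 0, -0.2, 0.22, 0.95]],
])

```text
t: 6.02
ee_pos: [478.3, 170.0, 284.6]
orientation: [2.87, 0.724, -0.216]
ft_force: [0.1, 0.3, -1.7]
width: 53.7
grasp_force: 30.0
```

Request:
servo_tool([
  [[1, 0.1, 0.4, 0, -0.2, 0.22, 0.95], [1, 0.1, 0.4, 0, -0.2, 0.22, 0.95], [1, 0.1, 0.4, 0, -0.2, 0.22, 0.95], [1, 0.1, 0.4, 0, -0.2, 0.22, 0.95], [1, 0.1, 0.4, 0, -0.2, 0.22, 0.95]],
])

```text
t: 6.43
ee_pos: [498.3, 250.1, 284.2]
orientation: [2.567, 1.269, -0.318]
ft_force: [0.5, 0.5, -1.3]
width: 53.6
grasp_force: 30.0
```

Request:
servo_tool([
  [[1, 0.1, 0.4, 0, -0.2, 0.22, 0.95], [1, 0.1, 0.4, 0, -0.2, 0.22, 0.95], [1, 0.1, 0.4, 0, -0.2, 0.22, 0.95], [1, 0.1, 0.4, 0, -0.2, 0.22, 0.95], [1, 0.1, 0.4, 0, -0.2, 0.22, 0.95]],
])

```text
t: 6.85
ee_pos: [518.3, 330.1, 284.0]
orientation: [2.169, 1.735, -0.402]
ft_force: [0.9, -0.1, -1.4]
width: 53.8
grasp_force: 30.0
```

```bash
python3 -c "
from go import *
P,M=well(180,-1.9);plan(P,M)"
```

```text
d mm [ 14.3  66.2 -31.8] w deg [-5.2  4.7 24. ] n 6 row [ 0.06   0.276 -0.133] [-0.175  0.156  0.8  ] q [ 0.67  0.54  1.54 -0.34  1.37  1.01] t 6.85 F [ 0.9 -0.1 -1.4] wd 53.841731979736146
well frame TCP [ 67.2 -28.4 176.8]
```

Request:
servo_tool([
  [[1, 0.06, 0.28, -0.05, -0.18, 0.16, 0.8], [1, 0.06, 0.28, -0.1, -0.18, 0.16, 0.8], [1, 0.06, 0.28, -0.15, -0.18, 0.16, 0.8], [1, 0.06, 0.28, -0.15, -0.18, 0.16, 0.8], [1, 0.06, 0.28, -0.18, -0.18, 0.16, 0.8]],
])

```text
t: 7.27
ee_pos: [530.3, 385.9, 258.7]
orientation: [1.771, 2.049, -0.448]
ft_force: [-0.3, -0.2, -1.0]
width: 53.6
grasp_force: 30.0
```

Request:
servo_tool([
  [[1, 0.06, 0.27, -0.17, -0.18, 0.16, 0.8], [1, 0, 0, 0, 0, 0, 0], [1, 0, 0, 0, 0, 0, 0]],
])

```text
t: 7.52
ee_pos: [532.2, 396.1, 251.7]
orientation: [1.691, 2.1, -0.457]
ft_force: [0.4, -0.3, -1.8]
width: 53.5
grasp_force: 30.0
```

```bash
python3 -c "
from go import *
P,M=well(110,-1.9);plan(P,M)"; python3 snap.py H; python3 - <<'E'
from go import *
import pickle
o=readout.get_obs();c=cam('side')
im=cv2.cvtColor(vision.get_image('side'),cv2.COLOR_RGB2BGR)
cv2.imwrite('pics/c5.png',np.hstack([crop(im,225,190,80,110,5),cv2.resize(cv2.imread('pics/wH.png'),(400,300))[:, :].repeat(1,0) if 0 else cv2.copyMakeBorder(cv2.resize(cv2.imread('pics/wH.png'),(400,300)),0,250,0,0,cv2.BORDER_CONSTANT)]))
E
```

```text
d mm [  8.1 -34.  -60.1] w deg [ 0.1 -0.1  0.3] n 2 row [ 0.101 -0.425 -0.751] [ 0.013 -0.005  0.031] q [ 0.77  0.65  1.45 -0.45  1.36  0.72] t 7.5167 F [ 0.4 -0.3 -1.8] wd 53.507510809935276
well frame TCP [ -2.1  -0.5 179.5]
[532.16664923 396.09508003 251.69272742] [ 1.6913743   2.10023554 -0.45664699] 0.022866981034113897
```

View pics/c5.png

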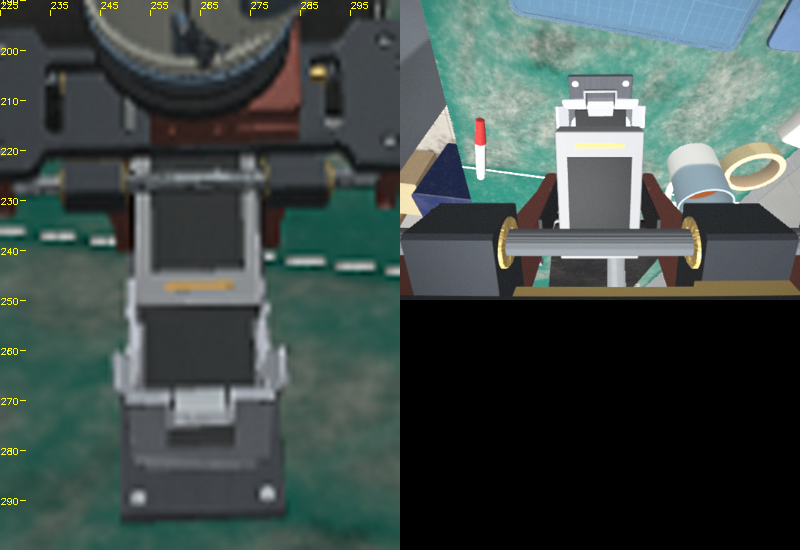

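The caddy is held squarely over the well. In the wrist view its leading top edge is at about row 183, columns 218–340.

```bash
cat > edge.py <<'E'
import sys
from h import *
def edge(n):
    im=cv2.imread(f'pics/w{n}.png').astype(float).mean(2);p=vision.camera_params('wrist');K=cam('side')[0]*0
    K=np.array([[p['fx'],0,p['cx']],[0,p['fy'],p['cy']],[0,0,1]])
    H=p['hand_eye'];out=[]
    for c in (235,320):
        col=im[165:205,c-3:c+4].mean(1);r=165.5+np.argmax(np.diff(col))
        d=H[:3,:3]@np.r_[cv2.undistortPoints(np.array([[[c,r+.5]]],float),K,p['D'])[0,0],1];X=H[:3,3]+d*(67-H[2,3])/d[2];out.append((c,r,X.round(1)))
    row=im[200:206].mean(0);g=np.diff(row)
    for r,c in ((203,int(200+np.argmax(g[200:240]))),(203,int(320+np.argmin(g[320:360])))):
        d=H[:3,:3]@np.r_[cv2.undistortPoints(np.array([[[c+.5,r]]],float),K,p['D'])[0,0],1];X=H[:3,3]+d*(67-H[2,3])/d[2];out.append((c,r,X.round(1)))
    print(out)
edge(sys.argv[1])
E
python3 edge.py H
```

```text
[(235, np.float64(184.5), array([ 43.1, -18.3,  67. ])), (320, np.float64(184.5), array([43.1, 18.2, 67. ])), (217, 203, array([ 35.1, -26.2,  67. ])), (339, 203, array([35.1, 26.9, 67. ]))]
```

Request:
servo_tool([
  [[1, 0.07, -0.28, -0.5, 0, 0, 0.03], [1, 0.07, -0.28, -0.5, 0, 0, 0.03], [1, 0.06, -0.26, -0.46, 0, 0, 0], [1, 0, 0, 0, 0, 0, 0]],
])

```text
t: 7.95
ee_pos: [539.8, 359.7, 191.6]
orientation: [1.687, 2.103, -0.462]
ft_force: [-0.6, -0.6, -1.4]
width: 53.6
grasp_force: 30.0
```

Request:
servo_tool([
  [[1, 0.027, -0.122, -0.217, 0, 0, 0], [1, 0.027, -0.122, -0.217, 0, 0, 0], [1, 0, 0, 0, 0, 0, 0]],
])

```text
t: 8.2
ee_pos: [543.2, 352.8, 176.6]
orientation: [1.685, 2.104, -0.453]
ft_force: [0.1, 0.5, -2.6]
width: 54.0
grasp_force: 30.0
```

```bash
python3 -c "
from go import *
P,M=well(61,-1.9);plan(P,M)"
```

```text
d mm [  2.4 -14.6 -27.4] w deg [ 0.1  0.  -0. ] n 1 row [ 0.059 -0.366 -0.686] [ 0.016  0.004 -0.002] q [ 0.71  0.71  1.54 -0.49  1.21  0.75] t 8.2 F [ 0.1  0.5 -2.6] wd 53.959853074289775
well frame TCP [-1.   0.9 92.1]
```

Request:
servo_tool([
  [[1, 0.012, -0.064, -0.114, 0, 0, 0], [1, 0.012, -0.064, -0.114, 0, 0, 0], [1, 0.012, -0.064, -0.114, 0, 0, 0], [1, 0.012, -0.064, -0.114, 0, 0, 0], [1, 0, 0, 0, 0, 0, 0]],
])

```text
t: 8.62
ee_pos: [545.5, 343.2, 158.6]
orientation: [1.684, 2.105, -0.451]
ft_force: [2.1, 3.3, 2.2]
width: 53.4
grasp_force: 30.0
```

Request:
servo_tool([
  [[1, 0.012, -0.064, -0.114, 0, 0, 0], [1, 0.012, -0.064, -0.114, 0, 0, 0], [1, 0, 0, 0, 0, 0, 0]],
])

```text
t: 8.87
ee_pos: [546.1, 337.8, 149.1]
orientation: [1.684, 2.105, -0.452]
ft_force: [3.0, 3.9, 3.5]
width: 53.6
grasp_force: 30.0
```

```bash
python3 -c "
from go import *
P,M=well(60,-1.9);plan(P,M);print(F.T@readout.get_obs()['ft_force'])"
```

```text
d mm [-0.4 -0.1 -0.8] w deg [ 0.1  0.  -0.1] n 1 row [-0.011 -0.003 -0.02 ] [ 0.015  0.006 -0.013] q [ 0.7   0.74  1.56 -0.51  1.15  0.76] t 8.8667 F [3.  3.9 3.5] wd 53.58573241174707
well frame TCP [-1.5  0.4 60.7]
[-0.9343353   3.79225535  4.62162361]
```

Request:
servo_tool([
  [[1, 0, -0.02, -0.03, 0, 0, 0], [1, 0, 0, 0, 0, 0, 0], [-1, 0, 0, 0, 0, 0, 0], [-1, 0, 0, 0, 0, 0, 0], [-1, 0, 0, 0, 0, 0, 0]],
])

```text
t: 9.28
ee_pos: [545.1, 336.5, 147.8]
orientation: [1.685, 2.105, -0.457]
ft_force: [-0.5, 0.5, 0.1]
width: 70.2
grasp_force: 0.0
```

Request:
servo_tool([
  [[-1, 0, 0, 0, 0, 0, 0], [-1, 0, 0, 0, 0, 0, 0], [-1, 0, 0, 0, 0, 0, 0], [-1, -0.05, 0.24, 0.43, 0, 0, 0], [-1, -0.1, 0.45, 0.8, 0, 0, 0]],
])

```text
t: 9.7
ee_pos: [538.4, 362.2, 194.5]
orientation: [1.685, 2.104, -0.465]
ft_force: [0.7, -0.2, -0.3]
width: 88.0
grasp_force: 0.0
```

Request:
servo_tool([
  [[-1, -0.1, 0.45, 0.8, 0, 0, 0], [-1, -0.1, 0.45, 0.8, 0, 0, 0], [-1, -0.1, 0.4, 0.7, 0, 0, 0], [-1, 0, 0, 0, 0, 0, 0]],
])

```text
t: 10.03
ee_pos: [528.8, 421.0, 296.3]
orientation: [1.685, 2.105, -0.438]
ft_force: [0.4, 0.3, 0.7]
width: 88.0
grasp_force: 0.0
```

```bash
python3 snap.py P; python3 - <<'E'
from go import *
im=cv2.cvtColor(vision.get_image('side'),cv2.COLOR_RGB2BGR)
w=cv2.imread('pics/wP.png')
cv2.imwrite('pics/c6.png',np.hstack([crop(im,235,215,65,100,6),crop(w,190,60,200,150,2) if 0 else cv2.copyMakeBorder(cv2.resize(w[50:250,180:380],(400,400)),0,200,0,0,cv2.BORDER_CONSTANT)]))
plan([459.6,-256.3,190],down(19))
E
```

```text
[528.77893378 421.04229761 296.29590043] [ 1.6853584   2.10548867 -0.43761304] 0.08435929496708648
d mm [ -68.2 -673.9 -100.8] w deg [ 28.7 -15.9 -81.6] n 18 row [-0.095 -0.936 -0.14 ] [ 0.319 -0.176 -0.907] q [ 0.8   0.62  1.4  -0.44  1.44  0.7 ] t 10.1333 F [ 1.3 -0.6 -0.9] wd 88.04635641278418
well frame TCP [ -1.6  -0.  224.3]
```

View pics/c6.png

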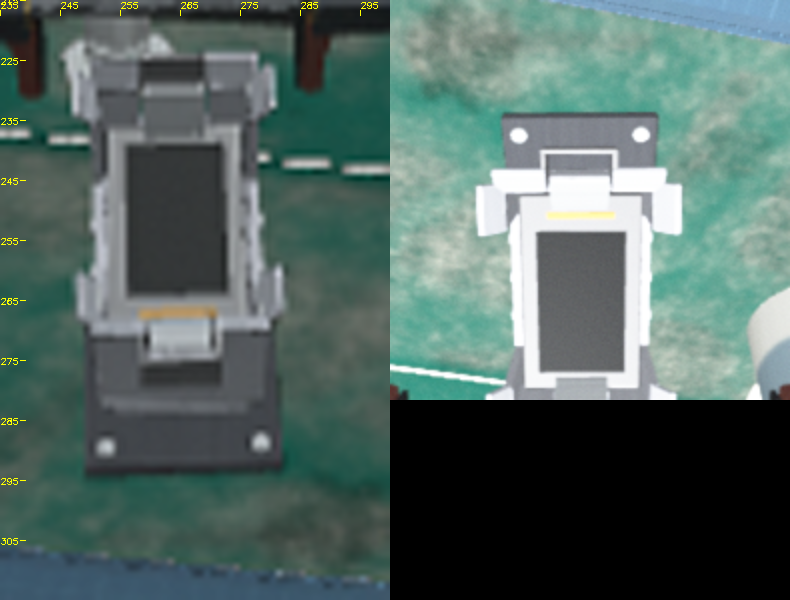

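Caddy B is seated: both lips are back home over its ends, at side-view (264,238) and (264,268). Now caddy A.

Request:
servo_tool([
  [[-1, -0.3, -0.9, 0, 0.32, -0.18, -0.9], [-1, -0.3, -0.9, 0, 0.32, -0.18, -0.9], [-1, -0.3, -0.9, 0, 0.32, -0.18, -0.9], [-1, -0.3, -0.9, 0, 0.32, -0.18, -0.9], [-1, -0.3, -0.9, 0, 0.32, -0.18, -0.9]],
])

```text
t: 10.55
ee_pos: [466.1, 234.1, 287.7]
orientation: [2.175, 1.781, -0.355]
ft_force: [0.5, -0.2, 0.4]
width: 87.7
grasp_force: 0.0
```

Request:
servo_tool([
  [[-1, -0.2, -0.95, 0, 0.32, -0.18, -0.9], [-1, 0, -0.95, 0, 0.32, -0.18, -0.9], [-1, 0, -0.95, 0, 0.32, -0.18, -0.9], [-1, 0, -0.95, -0.1, 0.32, -0.18, -0.9], [-1, 0, -0.95, -0.1, 0.32, -0.18, -0.9]],
])

```text
t: 10.97
ee_pos: [458.3, 44.5, 280.3]
orientation: [2.599, 1.367, -0.23]
ft_force: [0.8, -0.8, 0.5]
width: 87.9
grasp_force: 0.0
```

Request:
servo_tool([
  [[-1, 0, -0.95, -0.2, 0.32, -0.18, -0.9], [-1, 0, -0.95, -0.2, 0.32, -0.18, -0.9], [-1, 0, -0.95, -0.3, 0.32, -0.18, -0.9], [-1, 0, -0.95, -0.3, 0.32, -0.18, -0.9], [-1, 0, -0.95, -0.3, 0.32, -0.18, -0.9]],
])

```text
t: 11.38
ee_pos: [457.9, -145.2, 227.9]
orientation: [2.941, 0.864, -0.088]
ft_force: [-0.1, 0.7, 0.2]
width: 87.8
grasp_force: 0.0
```

```bash
python3 -c "
from go import *
plan([459.6,-256.3,190],down(19))"
```

```text
d mm [   1.7 -111.1  -37.9] w deg [  4.8  -2.5 -13.7] n 3 row [ 0.014 -0.926 -0.316] [ 0.319 -0.169 -0.916] q [-0.29  0.33  2.   -0.13  0.83  0.8 ] t 11.3833 F [-0.1  0.7  0.2] wd 87.7877497553496
well frame TCP [ 429.4 -191.   -97.1]
```

Request:
servo_tool([
  [[-1, 0, -0.92, -0.3, 0.32, -0.17, -0.9], [-1, 0, -0.92, -0.3, 0.32, -0.17, -0.9], [-1, 0, -0.92, -0.2, 0.32, -0.17, -0.9], [-1, 0, 0, 0, 0, 0, 0], [-1, 0, 0, 0, 0, 0, 0]],
])

```text
t: 11.8
ee_pos: [457.6, -255.2, 195.7]
orientation: [3.097, 0.525, -0.003]
ft_force: [0.2, 0.8, 0.3]
width: 87.7
grasp_force: 0.0
```

```bash
python3 snap.py A2; python3 -c "
from cad import *
cad('A2',[459.6,-256.3,18])
im=cv2.imread('pics/wA2.png');c=cam('wrist',pickle.load(open('wA2.pkl','rb')))
a=np.radians(19);X=np.array([np.cos(a),np.sin(a),0]);Y=np.array([-X[1],X[0],0]);C=np.array([459.6,-256.3,18])
q=proj(c,[C+s*45*X+t*27*Y for s in(1,-1) for t in(1,-1)]);print(q)
for p in q: cv2.circle(im,tuple((p*8).round().astype(int)),12,(0,0,255),1,cv2.LINE_AA,3)
cv2.imwrite('pics/c7.png',im)
from go import plan,down
plan([459.6,-256.3,85],down(19))"
```

```text
[ 457.64231357 -255.18830221  195.65374394] [ 3.09729603e+00  5.24803855e-01 -3.00190671e-03] 0.06384690344670248
A2 ((460.9139709472656, -255.95901489257812), (90.65669250488281, 54.050254821777344), 19.188396453857422)
[[246.33706988 148.20532478]
 [321.1013397  148.47667999]
 [248.73491909 263.09153025]
 [317.08066178 263.29837533]]
d mm [   1.6   -2.6 -111.1] w deg [ 0.  -0.1 -0.4] n 3 row [ 0.013 -0.022 -0.926] [ 0.002 -0.006 -0.026] q [-0.53  0.43  1.92 -0.    0.79  0.71] t 11.85 F [-0.   0.7  0.2] wd 87.88989711496922
well frame TCP [ 505.3 -214.6 -177.6]
```

View pics/c7.png

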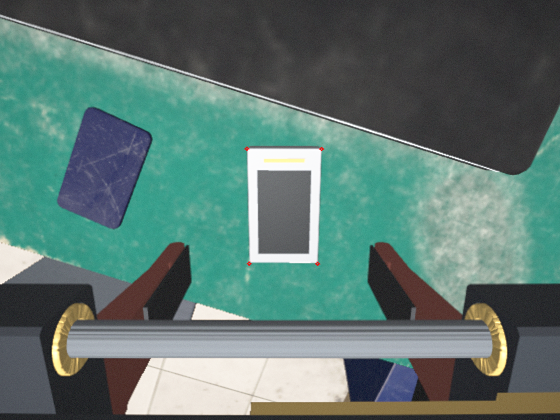

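The predicted caddy corners match the picture at (246,148), (321,148), (249,263) and (317,263), so I'm descending.

Request:
servo_tool([
  [[-1, 0.03, -0.03, -0.9, 0, 0, -0.03], [-1, 0.02, -0.03, -0.9, 0, 0, -0.03], [-1, 0, 0, -0.6, 0, 0, 0], [-1, 0, 0, -0.3, 0, 0, 0], [-1, 0, 0, 0, 0, 0, 0]],
])

```text
t: 12.27
ee_pos: [460.4, -253.5, 87.4]
orientation: [-3.096, -0.528, 0.005]
ft_force: [-0.0, -0.2, 0.6]
width: 87.8
grasp_force: 0.0
```

```bash
python3 -c "
from go import *
plan([460.3,-256,85],down(19.1))"
```

```text
d mm [-0.1 -2.5 -2.4] w deg [-0.  -0.2 -0.3] n 1 row [-0.002 -0.061 -0.06 ] [-0.005 -0.036 -0.052] q [-0.53  0.63  1.95 -0.    0.57  0.71] t 12.2667 F [-0.  -0.2  0.6] wd 87.76271713467632
well frame TCP [ 451.2 -212.2 -271.9]
```

Request:
servo_tool([
  [[-1, 0, -0.06, -0.06, 0, 0, 0], [1, 0, 0, 0, 0, 0, 0], [1, 0, 0, 0, 0, 0, 0], [1, 0, 0, 0, 0, 0, 0], [1, 0, 0, 0, 0, 0, 0]],
])

```text
t: 12.68
ee_pos: [462.4, -258.6, 88.3]
orientation: [3.094, 0.523, 0.005]
ft_force: [0.5, -0.6, 0.7]
width: 64.7
grasp_force: 0.0
```

Request:
servo_tool([
  [[1, 0, 0, 0, 0, 0, 0], [1, 0, 0, 0, 0, 0, 0], [1, 0, 0, 0, 0, 0, 0], [1, 0, 0, 0, 0, 0, 0]],
])

```text
t: 13.02
ee_pos: [462.0, -258.5, 87.8]
orientation: [3.095, 0.523, 0.003]
ft_force: [-0.6, 0.6, 6.7]
width: 53.7
grasp_force: 30.0
```

```bash
python3 -c "
from go import *
plan([460.3,-256,85],down(19.1))
P,M=well(190,0);plan(P,M)"
```

```text
d mm [-1.7  2.5 -2.8] w deg [ 0.1  0.1 -0.1] n 1 row [-0.043  0.062 -0.071] [ 0.029  0.026 -0.02 ] q [-0.53  0.63  1.94 -0.    0.57  0.71] t 13.0167 F [-0.6  0.6  6.7] wd 53.66367508392356
well frame TCP [ 455.9 -211.7 -274.1]
d mm [ 69.9 658.  174. ] w deg [-28.6  16.1  81.3] n 18 row [0.097 0.914 0.242] [-0.318  0.179  0.903] q [-0.53  0.63  1.94 -0.    0.57  0.71] t 13.0167 F [-0.6  0.6  6.7] wd 53.66367508392356
well frame TCP [ 455.9 -211.7 -274.1]
```

Request:
servo_tool([
  [[1, 0, 0, 1, 0, 0, 0], [1, 0, 0, 1, 0, 0, 0], [1, 0, 0.4, 0.9, -0.32, 0.18, 0.9], [1, 0, 0.5, 0.8, -0.32, 0.18, 0.9], [1, 0, 0.6, 0.8, -0.32, 0.18, 0.9]],
])

```text
t: 13.43
ee_pos: [461.6, -198.5, 269.0]
orientation: [2.937, 0.865, -0.091]
ft_force: [1.0, 1.1, -0.5]
width: 53.6
grasp_force: 30.0
```

Request:
servo_tool([
  [[1, 0, 0.9, 0.3, -0.32, 0.18, 0.9], [1, 0, 0.95, 0.2, -0.32, 0.18, 0.9], [1, 0, 0.95, 0, -0.32, 0.18, 0.9], [1, 0, 0.95, 0, -0.32, 0.18, 0.9], [1, 0, 0.95, 0, -0.32, 0.18, 0.9]],
])

```text
t: 13.85
ee_pos: [461.5, -8.8, 287.7]
orientation: [2.594, 1.368, -0.23]
ft_force: [1.1, -0.0, -0.7]
width: 53.9
grasp_force: 30.0
```

Request:
servo_tool([
  [[1, 0, 0.95, 0, -0.32, 0.18, 0.9], [1, 0, 0.95, 0, -0.32, 0.18, 0.9], [1, 0, 0.95, 0, -0.32, 0.18, 0.9], [1, 0, 0.95, 0, -0.32, 0.18, 0.9], [1, 0, 0.95, 0, -0.32, 0.18, 0.9]],
])

```text
t: 14.27
ee_pos: [461.4, 181.5, 287.3]
orientation: [2.17, 1.782, -0.354]
ft_force: [1.2, 1.0, -2.1]
width: 53.6
grasp_force: 30.0
```

Request:
servo_tool([
  [[1, 0.2, 0.95, 0, -0.32, 0.18, 0.9], [1, 0.25, 0.9, 0, -0.32, 0.18, 0.9], [1, 0.25, 0.9, 0, -0.32, 0.18, 0.9], [1, 0.25, 0.9, 0, -0.32, 0.18, 0.9], [1, 0.25, 0.9, 0, -0.32, 0.18, 0.9]],
])

```text
t: 14.68
ee_pos: [509.8, 363.6, 286.9]
orientation: [1.684, 2.101, -0.456]
ft_force: [0.6, 0.1, -1.0]
width: 53.9
grasp_force: 30.0
```

```bash
python3 -c "
from go import *
P,M=well(190,-0.8);plan(P,M)"
```

```text
d mm [ 21.9  36.6 -25.5] w deg [0.3 0.1 0. ] n 2 row [ 0.274  0.458 -0.318] [0.028 0.006 0.   ] q [ 0.76  0.55  1.53 -0.46  1.37  0.7 ] t 14.6833 F [ 0.6  0.1 -1. ] wd 53.898226264236555
well frame TCP [ 38.8 -29.4 196.6]
```

Request:
servo_tool([
  [[1, 0.27, 0.46, -0.3, 0.03, 0, 0], [1, 0.27, 0.46, -0.33, 0.03, 0, 0], [1, 0, 0, 0, 0, 0, 0], [1, 0, 0, 0, 0, 0, 0]],
])

```text
t: 15.02
ee_pos: [531.1, 398.6, 260.4]
orientation: [1.69, 2.102, -0.453]
ft_force: [-0.8, -0.5, -1.2]
width: 53.8
grasp_force: 30.0
```

```bash
python3 snap.py H2; sed -i 's/67/70/g' edge.py; python3 edge.py H2; python3 -c "
from go import *
P,M=well(115,-0.8);plan(P,M)"
```

```text
[531.07161514 398.57669901 260.43683815] [ 1.69044772  2.10208447 -0.4527252 ] 0.04123410245275137
[(235, np.float64(182.5), array([ 43.4, -18.6,  70. ])), (320, np.float64(182.5), array([43.3, 18.5, 70. ])), (218, 203, array([ 34.3, -26.3,  70. ])), (338, 203, array([34.3, 27. , 70. ]))]
d mm [  8.8 -34.4 -64.8] w deg [-0.   0.   0.2] n 2 row [ 0.111 -0.429 -0.81 ] [-0.002  0.005  0.024] q [ 0.77  0.64  1.45 -0.45  1.37  0.72] t 15.0667 F [ 0.4 -0.5 -0.9] wd 53.62426691464274
well frame TCP [  0.9  -1.1 188.9]
```

Request:
servo_tool([
  [[1, 0.08, -0.28, -0.55, 0, 0, 0.02], [1, 0.07, -0.28, -0.54, 0, 0, 0], [1, 0.06, -0.28, -0.54, 0, 0, 0], [1, 0, 0, 0, 0, 0, 0]],
])

```text
t: 15.4
ee_pos: [538.7, 361.0, 193.9]
orientation: [1.69, 2.102, -0.457]
ft_force: [-0.9, 0.5, -0.8]
width: 53.6
grasp_force: 30.0
```

```bash
python3 -c "
from go import *
P,M=well(63,-1.6);plan(P,M)"
```

```text
d mm [  6.7 -22.1 -42.9] w deg [ 0.1 -0.1  0.2] n 2 row [ 0.084 -0.277 -0.536] [ 0.013 -0.012  0.024] q [ 0.73  0.69  1.53 -0.48  1.24  0.74] t 15.4 F [-0.9  0.5 -0.8] wd 53.5729887404202
well frame TCP [-1.000e-01 -1.700e+00  1.117e+02]
```

Request:
servo_tool([
  [[1, 0.04, -0.06, -0.16, 0, 0, 0.02], [1, 0.03, -0.07, -0.16, 0, 0, 0], [1, 0, 0, 0, 0, 0, 0]],
])

```text
t: 15.65
ee_pos: [542.9, 359.3, 184.7]
orientation: [1.688, 2.103, -0.448]
ft_force: [-0.4, -1.9, -0.4]
width: 53.7
grasp_force: 30.0
```

```bash
python3 -c "
from go import *
P,M=well(63,-1.6);plan(P,M)"
```

```text
d mm [  2.5 -20.4 -33.6] w deg [-0.1  0.2  0.1] n 1 row [ 0.063 -0.509 -0.841] [-0.018  0.033  0.012] q [ 0.72  0.7   1.53 -0.49  1.22  0.74] t 15.65 F [-0.4 -1.9 -0.4] wd 53.68936307153862
well frame TCP [ -2.5   2.  102.3]
```

Request:
servo_tool([
  [[1, 0.01, -0.072, -0.12, 0, 0, 0], [1, 0.01, -0.072, -0.12, 0, 0, 0], [1, 0.01, -0.072, -0.12, 0, 0, 0], [1, 0.01, -0.072, -0.12, 0, 0, 0], [1, 0, 0, 0, 0, 0, 0]],
])

```text
t: 16.07
ee_pos: [544.9, 349.0, 165.3]
orientation: [1.688, 2.105, -0.444]
ft_force: [-0.3, 3.9, 1.0]
width: 53.7
grasp_force: 30.0
```

```bash
python3 -c "
from go import *
P,M=well(62.5,-1.6);plan(P,M)"
```

```text
d mm [  0.6 -10.4 -14.7] w deg [-0.2  0.2 -0. ] n 1 row [ 0.016 -0.26  -0.366] [-0.048  0.049 -0.005] q [ 0.71  0.72  1.55 -0.5   1.18  0.75] t 16.0667 F [-0.3  3.9  1. ] wd 53.68644908480836
well frame TCP [-3.2  1.7 80.3]
```

Request:
servo_tool([
  [[1, 0.01, -0.08, -0.12, 0, 0, 0], [1, 0.01, -0.08, -0.12, 0, 0, 0], [1, 0.01, -0.08, -0.12, 0, 0, 0], [1, 0, 0, 0, 0, 0, 0], [1, 0, 0, 0, 0, 0, 0]],
])

```text
t: 16.48
ee_pos: [546.1, 339.4, 151.0]
orientation: [1.688, 2.104, -0.445]
ft_force: [-0.4, 5.1, 3.1]
width: 53.6
grasp_force: 30.0
```

```bash
python3 -c "
from go import *
P,M=well(62,-1.6);plan(P,M);print(F.T@readout.get_obs()['ft_force'])"; python3 snap.py Q;sed -i 's/70/70/' edge.py; python3 edge.py Q
```

```text
d mm [-0.5 -1.  -0.8] w deg [-0.2  0.2  0. ] n 1 row [-0.013 -0.025 -0.021] [-0.041  0.043  0.002] q [ 0.7   0.73  1.56 -0.51  1.15  0.76] t 16.4833 F [-0.4  5.1  3.1] wd 53.55699653154523
well frame TCP [-1.9  0.7 63.1]
[-2.78899035  0.74322408  5.23185372]
[546.0683477  339.38640304 151.03220698] [ 1.68811704  2.10425108 -0.44490608] 0.005580775515479891
[(235, np.float64(189.5), array([ 40.2, -18.7,  70. ])), (320, np.float64(168.5), array([49.5, 18.3, 70. ])), (214, 203, array([ 34.3, -28. ,  70. ])), (338, 203, array([34.3, 27. , 70. ]))]
```

Request:
servo_tool([
  [[1, 0, -0.02, -0.03, 0, 0, 0], [1, 0, 0, 0, 0, 0, 0], [-1, 0, 0, 0, 0, 0, 0], [-1, 0, 0, 0, 0, 0, 0], [-1, 0, 0, 0, 0, 0, 0]],
])

```text
t: 16.95
ee_pos: [545.2, 337.1, 149.1]
orientation: [1.688, 2.103, -0.451]
ft_force: [0.7, -0.0, 0.4]
width: 70.4
grasp_force: 0.0
```

Request:
servo_tool([
  [[-1, 0, 0, 0, 0, 0, 0], [-1, 0, 0, 0, 0, 0, 0], [-1, 0, 0, 0, 0, 0, 0], [-1, -0.05, 0.24, 0.43, 0, 0, 0], [-1, -0.1, 0.45, 0.8, 0, 0, 0]],
])

```text
t: 17.37
ee_pos: [538.1, 362.6, 195.3]
orientation: [1.688, 2.104, -0.46]
ft_force: [0.6, 0.2, 0.1]
width: 87.7
grasp_force: 0.0
```

Request:
servo_tool([
  [[-1, -0.1, 0.45, 0.8, 0, 0, 0], [-1, -0.1, 0.45, 0.8, 0, 0, 0], [-1, -0.1, 0.4, 0.7, 0, 0, 0], [-1, 0, 0, 0, 0, 0, 0]],
])

```text
t: 17.7
ee_pos: [528.4, 421.5, 297.1]
orientation: [1.689, 2.105, -0.433]
ft_force: [0.5, 0.1, 0.8]
width: 88.1
grasp_force: 0.0
```

```bash
python3 snap.py P2; python3 - <<'E'
from go import *
im=cv2.cvtColor(vision.get_image('side'),cv2.COLOR_RGB2BGR)
w=cv2.imread('pics/wP2.png')
cv2.imwrite('pics/c8.png',np.hstack([crop(im,235,215,65,100,6),cv2.copyMakeBorder(cv2.resize(w[50:250,180:380],(400,400)),0,200,0,0,cv2.BORDER_CONSTANT)]))
E
```

```text
[528.43305439 421.45346552 297.09746035] [ 1.68869485  2.10461521 -0.43302781] 0.0831146405901334
```

View pics/c8.png

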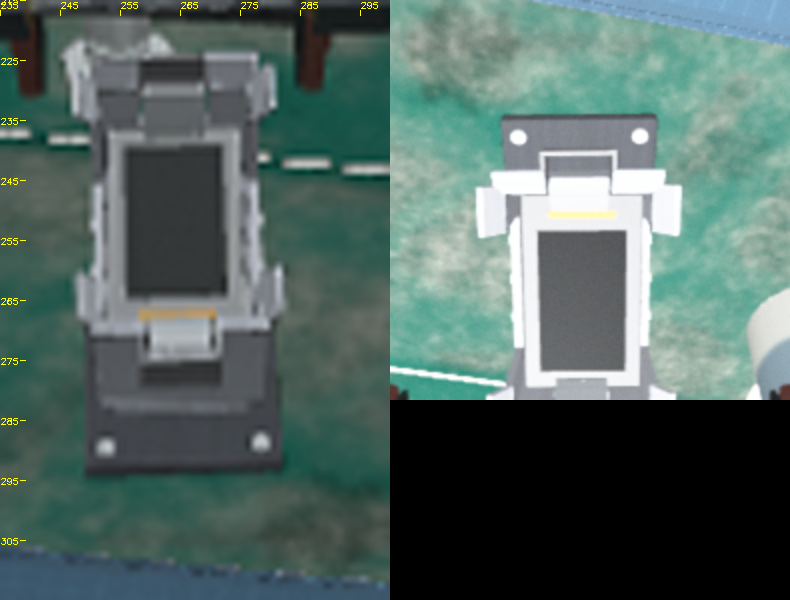

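The second caddy is seated exactly like the first, with both lips home over its ends, and the robot is clear of everything. Handing in.

```bash
python3 -c "
from workcell import close_job
print(close_job())"
```

```text
the job is handed in; nothing more can be done
None
```

Both caddies are loaded panel side outwards in the magazine, one on top of the other, with both spring lips back over the top one. The job was handed in at about 18 s of the 72 s allowed, with the arm clear.

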